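Reject a spoiled cacao pod half by the tipping pan

TASK

Sort out the spoiled (dark, mouldy) cacao pod half: first slide the cover of the grey reject crate fully open, then push the spoiled half sideways along its deck, without lifting it, until it sits wholly on the tipping pan, and take the hand away. Then press the red bar right down so that the pan tips and the half slides into the crate, let the pan come back level, and slide the cover fully shut again. Leave the sound orange half, the dish, the phone, the jar and the mug where they are.

Things in the scene. Friction and masses are not known exactly. Their poses are not given: they have to be found in the camera images.
- station: Fixed sorting station: left and right aluminium decks on green legs, a steel tipping pan between them, the grey reject crate behind the pan. Origin on the table midway between the decks; x axis away from the robot, y left, z up. All offsets here are along these axes from this origin, in mm. Yaw varies up to 9 degrees.
- left_deck (a point): Middle of the left deck's top: x -20, y 156, z 150. Deck 150 (x) by 175 (y), with a 12 mm high rim only along the outer edge (y 246); open towards the pan.
- right_deck (a point): Middle of the right deck's top: x -20, y -156, z 150; mirror image of the left one.
- crate_floor (a point): Middle of the reject crate's inner floor: x 135, y 0, z 5. The crate is fixed to the station; outside 210 (x) by 180 (y), 80 high, walls 5 thick; it lies partly under the pan's far end.
- pan (a joint): Tilt of the tipping pan, rad: 0 level (a spring holds it there, also with a half pod on it), 0.82 fully tipped, crate end down. Hinged about the y axis through x 20, z 143. A half pod slides off once the pan is tipped steeply enough, at the latest near 0.75, so press nearly to the stop. The pan springs back level when let go.
- pan_middle (a point): Top of the pan where a half pod should sit: x -10, y 0, z 150 when level. The pan plate is level with the decks and covers x -95 to 85, y -66 to 66; it is flat, with no rim on any side.
- press_bar (a point): Top middle of the red press bar at the right-hand (-y) crate-side corner of the pan: round, 20 mm thick, 70 long along y, fixed to the pan. Pan level: x 110, y -135, z 203; it swings with the pan (the bar's axis is 90 beyond and 50 above the hinge when level; at 0.8 rad its uppermost point is near x 119, z 123). Takes 4 N at first, up to 10 N at the end.
- cover (a joint): Slide of the flat green sheet-metal crate cover, m: 0 shut, 0.16 fully open (to the left, +y). Starts between 0 and 0.03. Stays where it is left; moving it takes about 3 N. The plate is 214 by 186 mm, its top at z 85.5.
- cover_handle (a point): Middle of the wooden handle block standing on the cover: 70 mm long (along x), 12 thick (along y), 40 tall; its top is 20 mm above this point. Shut: x 190, y -30, z 105.5. It can be pushed on either long side.
- spoiled: The spoiled half of a split cacao pod: black-brown with pale mould spots, flat cut face down, pointed oval 140 mm long (its own x axis), 66 wide (own y), 34 high, 0.14 to 0.28 kg. Origin at the centre of the flat underside. Starts on the left or the right deck, near x -10, |y| 145, long axis within 17 degrees of the station's x.
- sound: The sound half of the pod, same shape and size, orange, on the other deck. Leave it alone.
- dish: Terracotta dish with beans, 170 mm wide, 24 high. Leave it.
- phone: Phone in an orange case, 150 x 74 x 9 mm, lying flat. Leave it.
- jar: Amber jar, 72 mm wide, 110 high. Leave it.
- cup: Blue mug, 80 mm wide, 85 high. Leave it.
Mind the look-alikes: they are no part of the job. There is more than one size of the spoiled; the job needs the smaller.

How it is judged:
By the outcome, as a careful person would: the job done as asked, in the order asked, and still so for the second after the job is handed in, with the robot touching nothing.
It also fails if it takes over 72 s, if anything falls off the work surface, if the arm or the gripper's body presses on something with over 40 N, if the wrist force passes 120 N, or if a joint passes its speed limit or range.

ROBOT

A 6-joint arm with a two-finger parallel gripper is mounted at the origin on the work surface. World frame = base frame: x ahead of the robot, y to its left, z up, the work surface at z = 0. Lengths are in m, angles in rad, forces in N, time in s.
With the tool pointing down it reaches from about 0.425 to 0.95 m from the base axis. Payload 3.5 kg.
Tool frame: the origin (TCP) lies midway between the tips of the shut fingers; the grasp point (between the pads) lies 19 mm behind it; y points along the fingers, x is the direction in which the jaws open and shut, and the axes are right-handed (so a half turn about y gives the same grasp; the last joint's range is limited). The gripper opens to 85 mm and grips with 20 to 120 N. Pads are 22 mm wide; open, the fingers measure 114 mm over their backs; the gripper's body (76 mm by 85 mm) begins 54 mm behind the grasp point. The pads swing forward as they close: fully open they stand 13 mm farther back than shut.
Start: joints at [-1.363, 0.286, 1.577, -0, 1.279, -0.15], TCP at [0.236, -0.632, 0.231] pointing down, gripper open.
Joint ranges: [-2.77, 2.77], [-0.9, 2.22], [0.21, 2.48], [-1.53, 4.67], [0.24, 2.81], [-2.84, 2.84]. Speed limits (rad/s): [2.79, 2.79, 3.14, 3.14, 3.14, 3.14].

INTERFACE

Orientations are given as a unit quaternion [x, y, z, w].
In Python, from plant import ctrl, viewer gives the robot as it stands.
- The arm moves only by the tool step_arm, never from a script. Its argument "rows" is a list of rows, each a list of 3 entries, a list of its own where there are three numbers: the turn, a rotation vector about the tool's x, y, z in degrees, then the shift along the tool's x, y, z in mm, then the closure, from 0 (fully open) to 1 (shut). A call has 1 to 10 rows; each row is the pose to reach, as a shift and turn from the pose commanded when the call began, along the tool's axes at that moment; what a row does not reach only later rows make up. A row lasts 1/12 s, in which the tool goes at most 41.7 mm and 7.16 degrees, less where a joint would pass 70% of its speed; a pose out of reach is approached as far as the arm can. A call with a gripper value outside its range is refused whole. The fingers move at their own pace and stop on an object; "newtons" is the grip in N (left out, the last holds). Time passes only in rows, so rows that repeat a pose let the fingers close. It gives the time, the measured TCP pose, the force and the opening at its end, in the units of the state.
- ctrl.get_state(): the state, without advancing time (a new reading comes with each control period).
- viewer.read_camera(name): name is "scene" or "top" or "wrist"; returns (picture, depth): 480x640x3 uint8, red, green, blue; 480x640 float32, m along the optical axis (not along the pixel's ray), 0 where there is no reading.
- viewer.calibration(name): a dict with "K" (3x3 intrinsics, pixels), "R" (3x3) and "t" (3): a world point X has camera coordinates R X + t. Camera axes: x right, y down, z forward; pixel columns grow to the right and rows downward; lengths in m; the calibration is good to about 2 mm. A picture is of the moment at which its call begins: read the wrist's pose just before it. calibration takes no time and is no camera call; for the wrist camera it gives the pose at the moment of the call.
- ctrl.sign_off(): hands the job in, once; it reports no verdict.
The state is a dict: "time": time; "qpos": joint angles; "dq": joint speeds; "joint_efforts": joint torques, N m; "eef_pos": TCP position; "tcp_rot": TCP orientation; "contact_force": force on the tool from outside, world axes, zero at the start; "wrist_torque": the same for the moment, N m; "opening": opening from 0.0 (shut) to 1.0 (fully open).
Only numpy, scipy, OpenCV 4.12 (cv2) and the standard library are available. Lean on these libraries where they do the work, as an engineer would, in place of code of your own. Each camera call takes 0.05 s, during which the arm holds its last target.

## Working session

There is one attempt and no reset: what is moved stays moved. The work goes in short steps, Python scripts to look and compute and a tool call to move; the robot and the scene stay as the last step left them, time stands still between calls to the robot, and variables do not carry over. Pictures are saved under pics/ and viewed, and the job is handed in when it is done.

Besides the shell and the picture viewer there is one more tool, called after "Request:" by a JSON object that holds its "api" and its "payload". step_arm: Moves the arm, as the interface text tells. Its arguments: {"type":"object","properties":{"rows":{"type":"array"},"newtons":{"type":"number"}},"required":["rows"]}

```bash
ls; mkdir -p pics
python3 - <<'E'
from plant import ctrl, viewer
import cv2,numpy as np
s=ctrl.get_state();print({k:np.round(v,3) for k,v in s.items()})
for n in ("scene","top"):
    p,d=viewer.read_camera(n);cv2.imwrite(f"pics/{n}0.png",p[:,:,::-1]);np.save(f"pics/{n}0d.npy",d)
    c=viewer.calibration(n);print(n,c);np.savez(f"pics/{n}c.npz",**c)
E
```

```text
pics
{'time': np.float64(0.0), 'qpos': array([-1.363,  0.287,  1.578, -0.   ,  1.279, -0.15 ]), 'dq': array([ 0.001, -0.001, -0.001, -0.001,  0.   ,  0.   ]), 'joint_efforts': array([ 0.0000e+00, -4.0598e+01, -2.9263e+01, -0.0000e+00,  6.0000e-03,
        0.0000e+00]), 'eef_pos': array([ 0.236, -0.632,  0.23 ]), 'tcp_rot': array([-0.58 ,  0.404, -0.402,  0.582]), 'contact_force': array([-0.276,  0.062, -0.534]), 'wrist_torque': array([ 0.017, -0.006, -0.049]), 'opening': np.float64(1.001)}
scene {'K': array([[514.07191069,   0.        , 317.14323909],
       [  0.        , 514.07191069, 243.88687144],
       [  0.        ,   0.        ,   1.        ]]), 'R': array([[ 0.58511038,  0.81084702, -0.01315124],
       [ 0.53068249, -0.39510442, -0.74984571],
       [-0.61320628,  0.43176338, -0.66148201]]), 't': array([-0.26963105, -0.13970666,  1.82193183])}
top {'K': array([[513.60499521,   0.        , 317.48680924],
       [  0.        , 513.60499521, 246.56446826],
       [  0.        ,   0.        ,   1.        ]]), 'R': array([[ 0.01865614, -0.9998048 , -0.00650484],
       [-0.98870531, -0.0174806 , -0.14884971],
       [ 0.14870695,  0.00920833, -0.98883844]]), 't': array([0.01664197, 0.4527731 , 1.63492552])}
```

View pics/scene0.png

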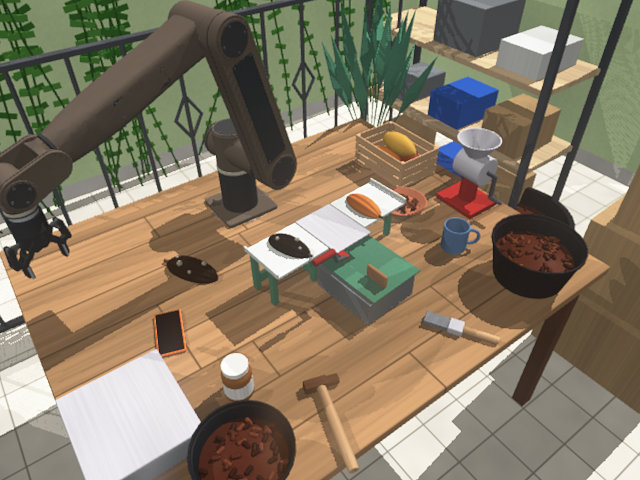

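View pics/top0.png

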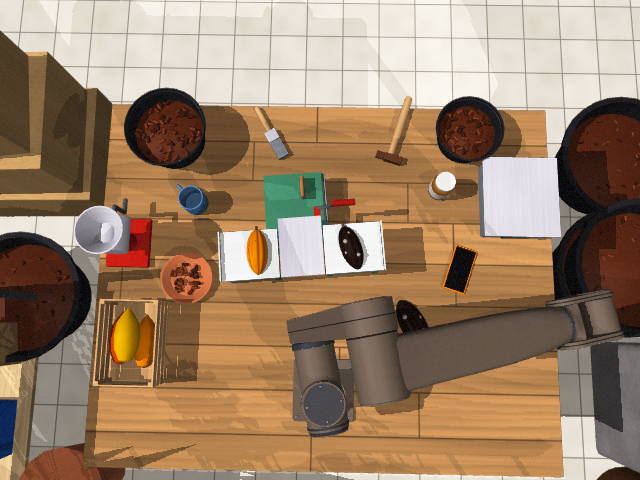

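The spoiled half is on the right deck at about top (350,247). The larger one lying on the table at about (410,317) is the decoy. The sound half is at (257,250), the handle at about (302,187) and the bar at about (342,203). Next I'll measure the station pose.

```bash
cat > h.py <<'E'
import numpy as np,cv2
def world(c,d):
    K,R,t=c["K"],c["R"],c["t"]
    v,u=np.mgrid[0:480,0:640]
    P=np.stack([(u-K[0,2])/K[0,0]*d,(v-K[1,2])/K[1,1]*d,d],-1)
    return (P-t)@R
def ray(c,uv,z):
    K,R,t=c["K"],c["R"],c["t"]
    o=-R.T@t; uv=np.atleast_2d(uv).astype(float)
    dr=np.c_[(uv[:,0]-K[0,2])/K[0,0],(uv[:,1]-K[1,2])/K[1,1],np.ones(len(uv))]@R
    return o+dr*((z-o[2])/dr[:,2])[:,None]
E
python3 - <<'E'
import numpy as np,cv2
from h import *
c=dict(np.load("pics/topc.npz"));d=np.load("pics/top0d.npy");im=cv2.imread("pics/top0.png")
W=world(c,d);hsv=cv2.cvtColor(im,cv2.COLOR_BGR2HSV)
roi=np.zeros((480,640),bool);roi[150:300,200:400]=1
deck=roi&(abs(W[...,2]-.15)<.012)&(hsv[...,1]<40)&(d>0)
print(deck.sum(),np.median(W[deck],0))
# deck strip incl. pods: fill
m=(roi&(abs(W[...,2]-.165)<.03)&(d>0)&(hsv[...,2]>0)).astype(np.uint8)
m=(deck).astype(np.uint8)*255
n,l,st,ce=cv2.connectedComponentsWithStats(m);print(st[:8],ce[:8])
cs,_=cv2.findContours(m,cv2.RETR_EXTERNAL,cv2.CHAIN_APPROX_NONE)
for k in cs:
    if len(k)<40: continue
    p=ray(c,k[:,0,:],.15)[:,:2]
    print("rect",cv2.minAreaRect((p*1000).astype(np.float32)), cv2.boxPoints(cv2.minAreaRect((p*1000).astype(np.float32))).round())
def comp(mask,z,name):
    m=mask.astype(np.uint8);n,l,st,ce=cv2.connectedComponentsWithStats(m)
    i=1+np.argmax(st[1:,4]);mm=(l==i)
    k=cv2.findContours(mm.astype(np.uint8),cv2.RETR_EXTERNAL,cv2.CHAIN_APPROX_NONE)[0][0][:,0,:]
    p=ray(c,k,z)[:,:2]*1000
    print(name,st[i],ce[i],"rect",cv2.minAreaRect(p.astype(np.float32)),"zmed",np.median(W[mm][:,2]),np.percentile(W[mm][:,2],95))
H,S,V=hsv[...,0],hsv[...,1],hsv[...,2]
z=W[...,2]
comp(roi&(V<80)&(z>.13)&(z<.2),.155,"spoiled")
comp(roi&(H<22)&(S>150)&(V>120)&(z>.155)&(z<.2),.155,"sound")
comp(roi&((H<5)|(H>174))&(S>150)&(z>.18),.2,"bar")
comp(roi&(H>60)&(H<95)&(S>80)&(abs(z-.0855)<.01),.0855,"cover")
comp(roi&(H<22)&(z>.11)&(z<.14)&(S>60),.1255,"handle")
E
```

```text
6908 [0.42413943 0.07318112 0.15005638]
[[     0      0    640    480 300292]
 [   317    205     11      4     30]
 [   218    216    168     66   6877]
 [   219    275      1      1      1]] [[319.93819349 239.271236  ]
 [322.36666667 206.83333333]
 [300.36789298 249.62658136]
 [219.         275.        ]]
rect ((436.0999755859375, 75.27412414550781), (180.17347717285156, 498.8099365234375), 5.131625175476074) [[ 324.  316.]
 [ 369. -181.]
 [ 548. -165.]
 [ 504.  332.]]
spoiled [339 226  24  43 682] [350.69501466 247.09090909] rect ((434.309326171875, -76.26484680175781), (135.13719177246094, 61.12021255493164), 18.966821670532227) zmed 0.17316366816463008 0.18392722710441836
sound [247 226  17  49 578] [255.01730104 251.27681661] rect ((420.857177734375, 211.67259216308594), (146.13626098632812, 48.13747024536133), 2.2403829097747803) zmed 0.17532944384922583 0.18499865691351208
bar [331 199  24   8 141] [342.82978723 202.07092199] rect ((561.90966796875, -48.66783142089844), (18.3743839263916, 68.67041778564453), 5.8568902015686035) zmed 0.20132400955757246 0.2071429275274621
cover [ 264  172   59   58 2379] [290.71668768 196.39218159] rect ((591.8489990234375, 104.036376953125), (176.98992919921875, 185.34274291992188), 5.082418441772461) zmed 0.08532487517592681 0.0914988696081595
handle [300 175   5  23  76] [301.64473684 185.94736842] rect ((629.150634765625, 77.22396087646484), (71.0804672241211, 11.215087890625), 5.0071539878845215) zmed 0.12508982269492036 0.1302803358934972
```

Run:
```python
import cv2
a=cv2.imread("pics/top0.png")[160:300,200:400];cv2.imwrite("pics/t_c.png",cv2.resize(a,None,fx=4,fy=4))
a=cv2.imread("pics/scene0.png")[170:330,240:440];cv2.imwrite("pics/s_c.png",cv2.resize(a,None,fx=3.7,fy=3.7))
```

```text
(no output)
```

View pics/t_c.png

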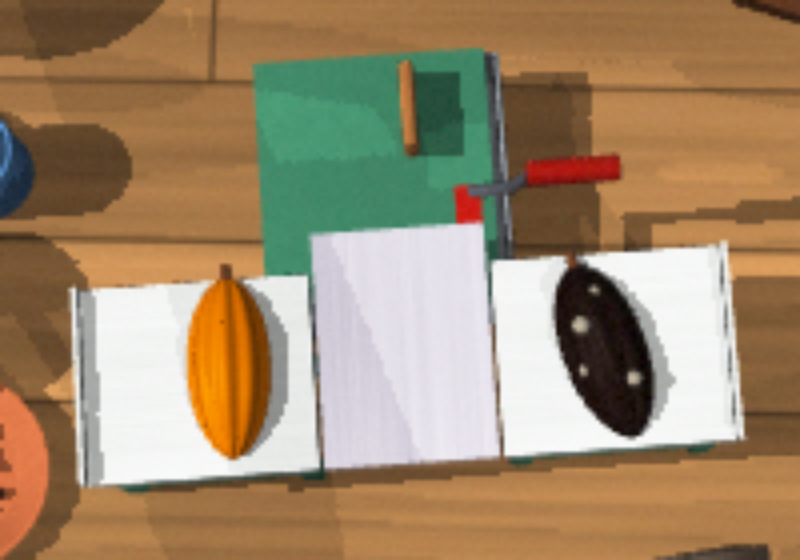

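View pics/s_c.png

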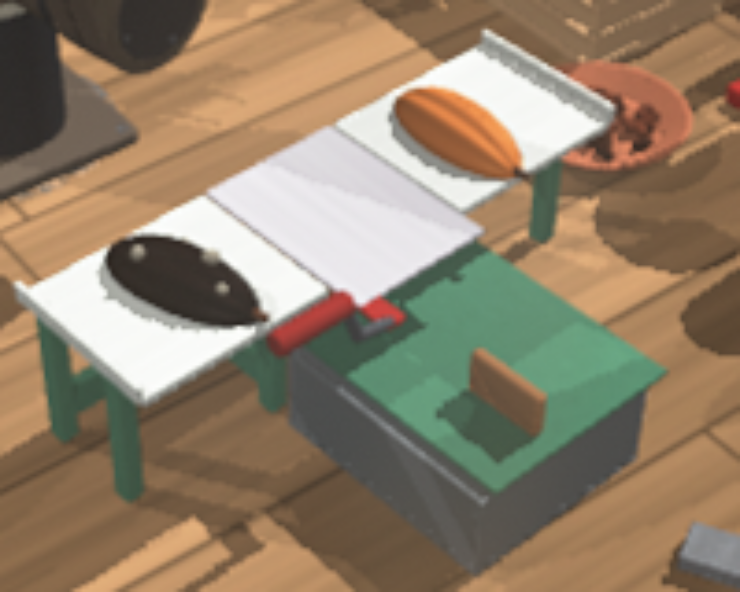

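```bash
cat >> h.py <<'E'
from scipy.spatial.transform import Rotation as Ro
YAW=np.deg2rad(5.15); O=np.array([441.1,75.7])
Rs=np.array([[np.cos(YAW),-np.sin(YAW)],[np.sin(YAW),np.cos(YAW)]])
def s2w(x,y): return Rs@[x,y]+O
def w2s(p): return Rs.T@(np.array(p)[:2]-O)
def go(x,y,z,sgn,yawoff=0):
    "station mm target -> turn(deg), shift(mm) in tool axes, tool x = sgn*station x"
    from plant import ctrl
    s=ctrl.get_state();R0=Ro.from_quat(s["tcp_rot"]);p=s["eef_pos"]*1000
    a=YAW+np.deg2rad(yawoff)
    ex=sgn*np.array([np.cos(a),np.sin(a),0]);ey=np.array([0,0,-1.]);ez=np.cross(ex,ey)
    R1=Ro.from_matrix(np.c_[ex,ey,ez])
    t=np.r_[s2w(x,y),z]
    return (R0.inv()*R1).as_rotvec(degrees=True).round(2),R0.inv().apply(t-p).round(1)
def st():
    from plant import ctrl
    s=ctrl.get_state();p=s["eef_pos"]*1000
    R=Ro.from_quat(s["tcp_rot"]).as_matrix()
    print("t",round(float(s["time"]),2),"station",w2s(p).round(1),"z",p[2].round(1),"F",np.round(s["contact_force"],1),"open",round(float(s["opening"]),2),"q",np.round(s["qpos"],2));print(R.round(3))
E
python3 - <<'E'
from h import *
st()
for s in(1,-1): print(s,go(190,-60,300,s),go(190,-60,108,s))
print(s2w(190,-60),s2w(-10,-30))
E
```

```text
t 0.1 station [-267.5 -686.1] z 230.1 F [-0.  -1.3 -0.2] open 1.0 q [-1.36  0.29  1.58 -0.    1.28 -0.15]
[[ 0.35  -0.     0.937]
 [-0.937  0.002  0.35 ]
 [-0.002 -1.     0.   ]]
1 (array([ -0.09, -74.65,  -0.09]), array([-482.8,  -68.7,  606.9])) (array([ -0.09, -74.65,  -0.09]), array([-482.4,  123.3,  606.9]))
-1 (array([ 1.0000e-01,  1.0535e+02, -1.0000e-01]), array([-482.8,  -68.7,  606.9])) (array([ 1.0000e-01,  1.0535e+02, -1.0000e-01]), array([-482.4,  123.3,  606.9]))
[635.7187995   32.99727314] [433.83327307  44.92347194]
```

Request:
{"api": "step_arm", "payload": {"rows": [[[0,0,0],[0,-70,0],1],[[0,0,0],[0,-90,0],1],[[0,-37,0],[-240,-90,300],1],[[0,-37,0],[-240,-90,300],1],[[0,-37,0],[-240,-90,300],1],[[0,-37,0],[-240,-90,300],1],[[0,-37,0],[-240,-90,300],1],[[0,-37,0],[-240,-90,300],1],[[0,-37,0],[-240,-90,300],1],[[0,-37,0],[-240,-90,300],1]]}}

```text
time: 0.93
eef_pos: [0.4077, -0.344, 0.32]
tcp_rot: [-0.679, 0.198, -0.198, 0.679]
contact_force: [1.3, 0.2, 1.0]
opening: -0.0
```

Run:
```python
from h import *
st()
print(go(190,-60,300,1))
```

```text
t 0.93 station [ -70.9 -415. ] z 320.0 F [1.3 0.2 1. ] open -0.0 q [-0.89 -0.09  1.82  0.    1.41 -0.32]
[[ 0.843 -0.     0.538]
 [-0.538  0.001  0.843]
 [-0.001 -1.     0.   ]]
(array([-3.000e-02, -3.767e+01, -3.000e-02]), array([-10.4,  20.1, 440.4]))
```

Request:
{"api": "step_arm", "payload": {"rows": [[[0,-37.7,0],[-10,20,440],1],[[0,-37.7,0],[-10,20,440],1],[[0,-37.7,0],[-10,20,440],1],[[0,-37.7,0],[-10,20,440],1],[[0,-37.7,0],[-10,20,440],1],[[0,-37.7,0],[-10,20,440],1],[[0,-37.7,0],[-10,20,440],1],[[0,-37.7,0],[-10,20,440],1],[[0,-37.7,0],[-10,20,440],1],[[0,-37.7,0],[-10,20,440],1]]}}

```text
time: 1.77
eef_pos: [0.6233, 0.0121, 0.3008]
tcp_rot: [-0.706, -0.032, 0.032, 0.706]
contact_force: [2.0, -0.2, -0.0]
opening: 0.001
```

Request:
{"api": "step_arm", "payload": {"rows": [[[0,0,0],[0,0,20],1],[[0,0,0],[0,0,20],1]]}}

```text
time: 1.93
eef_pos: [0.6209, 0.0342, 0.3]
tcp_rot: [-0.706, -0.033, 0.035, 0.707]
contact_force: [-0.8, -0.3, 0.3]
opening: 0.003
```

Run:
```python
from h import *
st()
print(go(190,-60,108,1))
from plant import viewer
p,d=viewer.read_camera("wrist");cv2.imwrite("pics/w1.png",p[:,:,::-1])
```

```text
t 1.93 station [175.4 -57.5] z 300.0 F [-0.8 -0.3  0.3] open 0.0 q [-0.11  0.13  1.64  0.    1.38 -0.2 ]
[[ 0.995 -0.003 -0.096]
 [ 0.096  0.002  0.995]
 [-0.003 -1.     0.002]]
(array([-0.12,  0.35, -0.15]), array([ 15.1, 192. ,  -3. ]))
```

View pics/w1.png

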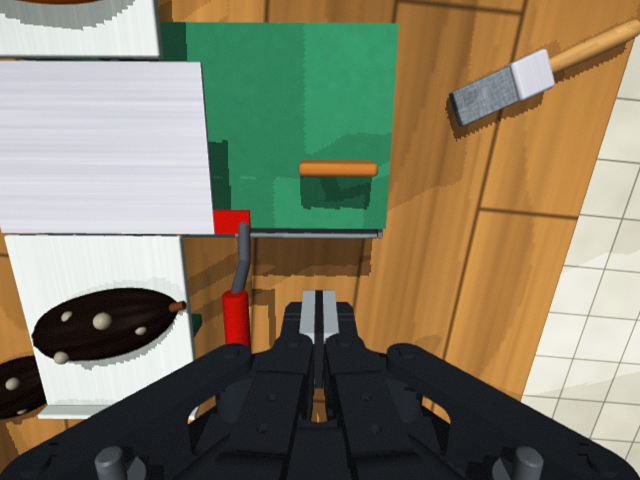

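Wrist picture: the handle is at about (338,168), the bar at about (237,317), and the fingers are clear beside the crate. I'll go down in front of the handle.

Request:
{"api": "step_arm", "payload": {"rows": [[[0,0.3,0],[18,0,12],1],[[0,0.3,0],[18,80,12],1],[[0,0.3,0],[18,80,12],1],[[0,0.3,0],[18,150,12],1],[[0,0.3,0],[18,150,12],1],[[0,0.3,0],[18,192,12],1],[[0,0.3,0],[18,192,12],1],[[0,0.3,0],[18,192,12],1]]}}

```text
time: 2.65
eef_pos: [0.6355, 0.0423, 0.1068]
tcp_rot: [-0.706, -0.027, 0.032, 0.707]
contact_force: [-0.3, -0.4, 0.8]
opening: -0.002
```

Run:
```python
from h import *
st()
print(go(192,113,108,1))
from plant import viewer
p,d=viewer.read_camera("scene");cv2.imwrite("pics/s1.png",cv2.resize(p[150:350,220:460,::-1],None,fx=3,fy=3))
```

```text
t 2.65 station [190.7 -50.7] z 106.8 F [-0.3 -0.4  0.8] open -0.0 q [-0.09  0.33  1.76 -0.    1.06 -0.18]
[[ 0.996 -0.007 -0.084]
 [ 0.084  0.     0.996]
 [-0.007 -1.     0.001]]
(array([-0.05, -0.34, -0.39]), array([  0.4,  -1.1, 163.8]))
```

View pics/s1.png

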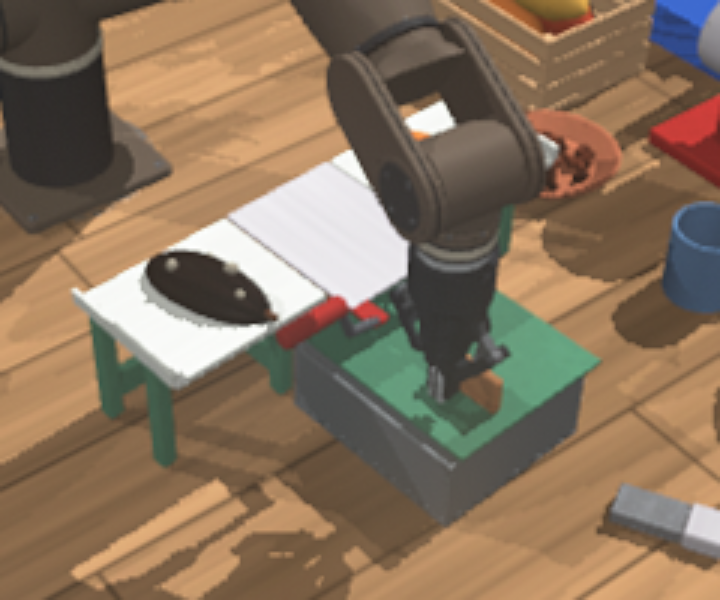

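Scene view: the fingers stand in front of the handle at about (455,395), clear of the bar. Now I'll push the cover left.

Request:
{"api": "step_arm", "payload": {"rows": [[[0,0,0],[0,0,15],1],[[0,0,0],[0,0,30],1],[[0,0,0],[0,0,45],1],[[0,0,0],[0,0,60],1],[[0,0,0],[0,0,75],1],[[0,0,0],[0,0,90],1],[[0,0,0],[0,0,105],1],[[0,0,0],[0,0,120],1],[[0,0,0],[0,0,132],1],[[0,0,0],[0,0,140],1]]}}

```text
time: 3.53
eef_pos: [0.6253, 0.185, 0.1092]
tcp_rot: [-0.706, -0.03, 0.031, 0.707]
contact_force: [-0.2, -2.4, 1.7]
opening: 0.0
```

Request:
{"api": "step_arm", "payload": {"rows": [[[0,0,0],[0,0,5],1],[[0,0,0],[0,0,9],1],[[0,0,0],[0,0,12],1],[[0,0,0],[0,0,12],1]]}}

```text
time: 3.87
eef_pos: [0.6245, 0.1954, 0.109]
tcp_rot: [-0.706, -0.03, 0.03, 0.707]
contact_force: [-0.3, -0.3, 0.1]
opening: -0.0
```

Run:
```python
from h import *
st()
```

```text
t 3.87 station [193.4 102.8] z 109.0 F [-0.3 -0.3  0.1] open -0.0 q [0.15 0.36 1.72 0.   1.06 0.06]
[[ 0.996 -0.001 -0.085]
 [ 0.085  0.001  0.996]
 [-0.001 -1.     0.001]]
```

Pushing in small steps now, until the stop shows in the force.

Request:
{"api": "step_arm", "payload": {"rows": [[[0,0,0],[0,0,3],1],[[0,0,0],[0,0,6],1],[[0,0,0],[0,0,8],1]]}}

```text
time: 4.12
eef_pos: [0.6239, 0.2026, 0.109]
tcp_rot: [0.707, 0.03, -0.03, -0.706]
contact_force: [-0.6, -2.6, -1.0]
opening: 0.001
```

Request:
{"api": "step_arm", "payload": {"rows": [[[0,0,0],[0,0,2],1],[[0,0,0],[0,0,4],1]]}}

```text
time: 4.28
eef_pos: [0.6237, 0.2055, 0.1091]
tcp_rot: [0.708, 0.03, -0.031, -0.705]
contact_force: [0.2, -9.7, -0.0]
opening: -0.001
```

Run:
```python
from h import *
st()
```

```text
t 4.28 station [193.5 112.9] z 109.1 F [ 0.2 -9.7 -0. ] open -0.0 q [ 0.17  0.37  1.71 -0.    1.07  0.08]
[[ 0.996 -0.001 -0.086]
 [ 0.086 -0.004  0.996]
 [-0.001 -1.    -0.004]]
```

The stop is reached: 9.7 N at y 113, as predicted. I'll back off and rise, then check with the cameras.

Request:
{"api": "step_arm", "payload": {"rows": [[[0,0,0],[0,0,-15],1],[[0,0,0],[0,-40,-20],1],[[0,0,0],[0,-80,-20],1],[[0,0,0],[0,-120,-20],1],[[0,0,0],[0,-160,-20],1],[[0,0,0],[0,-190,-40],1],[[0,0,0],[0,-190,-80],0],[[0,0,0],[0,-190,-120],0],[[0,0,0],[0,-190,-160],0],[[0,0,0],[0,-190,-200],0]]}}

```text
time: 5.12
eef_pos: [0.6411, 0.0061, 0.3005]
tcp_rot: [-0.706, -0.031, 0.029, 0.707]
contact_force: [1.4, -0.7, -0.5]
opening: 0.568
```

Run:
```python
from h import *
st()
print(go(-10,-213,290,1))
from plant import viewer
p,d=viewer.read_camera("top");cv2.imwrite("pics/t2.png",cv2.resize(p[130:310,150:400,::-1],None,fx=3,fy=3))
```

```text
t 5.12 station [193.  -87.3] z 300.5 F [ 1.4 -0.7 -0.5] open 0.57 q [-0.15  0.17  1.59  0.    1.38 -0.24]
[[ 0.996  0.003 -0.086]
 [ 0.086  0.001  0.996]
 [ 0.003 -1.     0.001]]
(array([-0.07, -0.22,  0.15]), array([-202.5,    9.8, -126.5]))
```

View pics/t2.png

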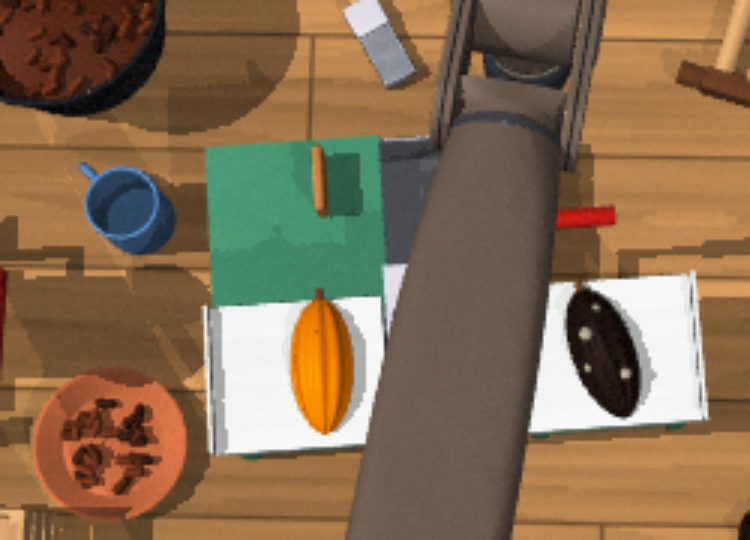

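The cover is open: its right edge is at about x px 382 and the handle at about (319,180). Mug, dish and sound half look undisturbed. I'll go over the right deck, outside the spoiled half.

Request:
{"api": "step_arm", "payload": {"rows": [[[0,0,0],[-40,0,-26],0],[[0,0,0],[-80,0,-52],0],[[0,0,0],[-115,0,-76],0],[[0,0,0],[-150,0,-100],0],[[0,0,0],[-180,0,-115],0],[[0,0,0],[-203,10,-127],0],[[0,0,0],[-203,10,-127],0],[[0,0,0],[-203,10,-127],0],[[0,0,0],[-203,10,-127],0]]}}

```text
time: 5.92
eef_pos: [0.4501, -0.1363, 0.2902]
tcp_rot: [-0.706, -0.031, 0.029, 0.707]
contact_force: [-0.3, 0.1, 0.7]
opening: 1.001
```

Run:
```python
from h import *
st()
print(go(-10,-213,144,1))
from plant import viewer
c=viewer.calibration("wrist");p,d=viewer.read_camera("wrist");cv2.imwrite("pics/w2.png",p[:,:,::-1])
p,d=viewer.read_camera("top")
c=viewer.calibration("top");hsv=cv2.cvtColor(p,cv2.COLOR_RGB2HSV);W=world(c,d)
cv2.imwrite("pics/t3.png",cv2.resize(p[130:310,200:400,::-1],None,fx=3,fy=3))
```

```text
t 5.92 station [ -10.  -211.9] z 290.2 F [-0.3  0.1  0.7] open 1.0 q [-0.51 -0.22  1.99  0.    1.37 -0.6 ]
[[ 0.996  0.002 -0.085]
 [ 0.085  0.     0.996]
 [ 0.002 -1.     0.   ]]
(array([-0.  , -0.29,  0.13]), array([ -0.3, 146.2,  -1.1]))
```

View pics/w2.png

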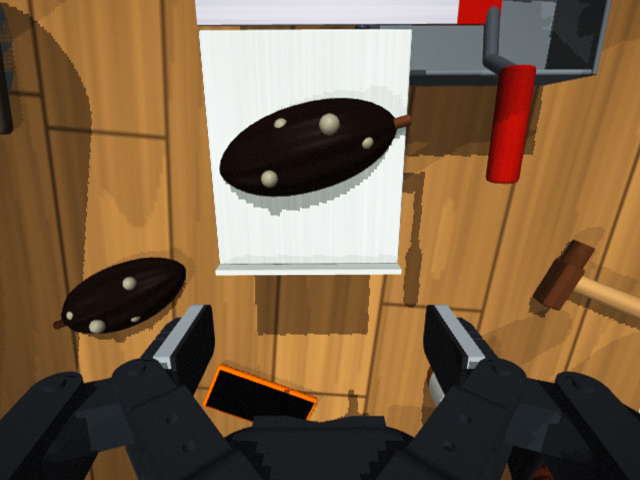

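Wrist view: the spoiled half is at about (308,147). The rim is at y px 268, and the fingers (185 and 455) straddle the half's centre line. Descending.

Request:
{"api": "step_arm", "payload": {"rows": [[[0,0,0],[0,40,-1],0],[[0,0,0],[0,80,-1],0],[[0,0,0],[0,105,-1],0],[[0,0,0],[0,120,-1],0],[[0,0,0],[0,130,-1],0],[[0,0,0],[0,138,-1],0],[[0,0,0],[0,142,-1],0],[[0,0,0],[0,142,-1],0]]}}

```text
time: 6.68
eef_pos: [0.4502, -0.1371, 0.1476]
tcp_rot: [-0.706, -0.031, 0.03, 0.706]
contact_force: [-0.8, 0.3, -0.2]
opening: 1.001
```

Run:
```python
from h import *
st()
from plant import viewer
p,d=viewer.read_camera("scene");cv2.imwrite("pics/s3.png",cv2.resize(p[150:350,200:440,::-1],None,fx=3.3,fy=3))
```

```text
t 6.68 station [ -10.1 -212.8] z 147.6 F [-0.8  0.3 -0.2] open 1.0 q [-0.51 -0.08  2.14  0.    1.09 -0.6 ]
[[ 0.996  0.    -0.086]
 [ 0.086  0.     0.996]
 [ 0.    -1.     0.   ]]
```

View pics/s3.png

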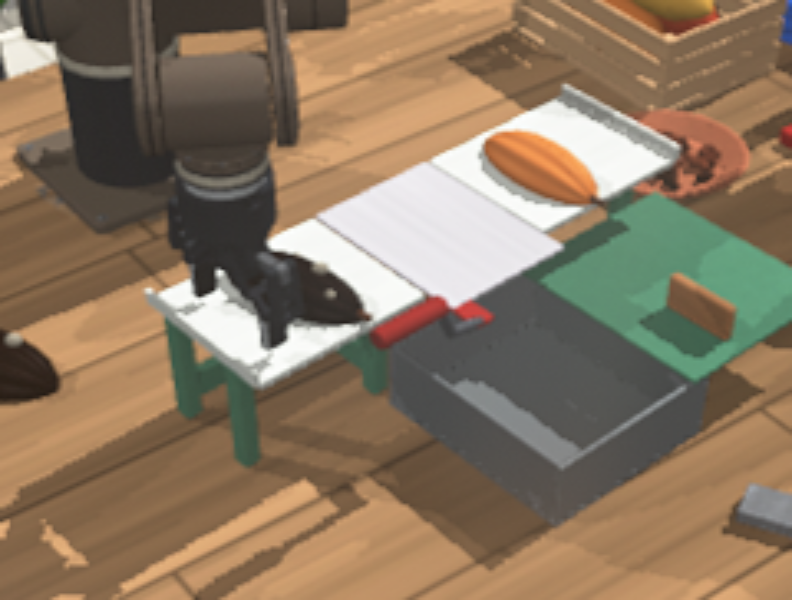

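Scene view: the fingers are down between the rim and the half, and the crate is open. I'll start the push.

Request:
{"api": "step_arm", "payload": {"rows": [[[0,0,0],[0,2,6],0],[[0,0,0],[0,2,13],0],[[0,0,0],[0,2,20],0],[[0,0,0],[0,2,27],0],[[0,0,0],[0,2,34],0],[[0,0,0],[0,2,41],0],[[0,0,0],[0,2,48],0],[[0,0,0],[0,2,55],0],[[0,0,0],[0,2,62],0],[[0,0,0],[0,2,66],0]]}}

```text
time: 7.57
eef_pos: [0.4442, -0.0708, 0.1458]
tcp_rot: [0.707, 0.031, -0.03, -0.706]
contact_force: [1.4, -2.9, 1.8]
opening: 0.997
```

Run:
```python
from h import *
st()
from plant import viewer
p,d=viewer.read_camera("scene");cv2.imwrite("pics/s4.png",cv2.resize(p[150:350,200:440,::-1],None,fx=3.3,fy=3))
p,d=viewer.read_camera("wrist");cv2.imwrite("pics/w4.png",p[:,:,::-1])
```

```text
t 7.57 station [ -10.  -146.2] z 145.8 F [ 1.4 -2.9  1.8] open 1.0 q [-0.38 -0.13  2.19  0.    1.09 -0.47]
[[ 0.996  0.001 -0.086]
 [ 0.086 -0.     0.996]
 [ 0.001 -1.    -0.   ]]
```

View pics/s4.png

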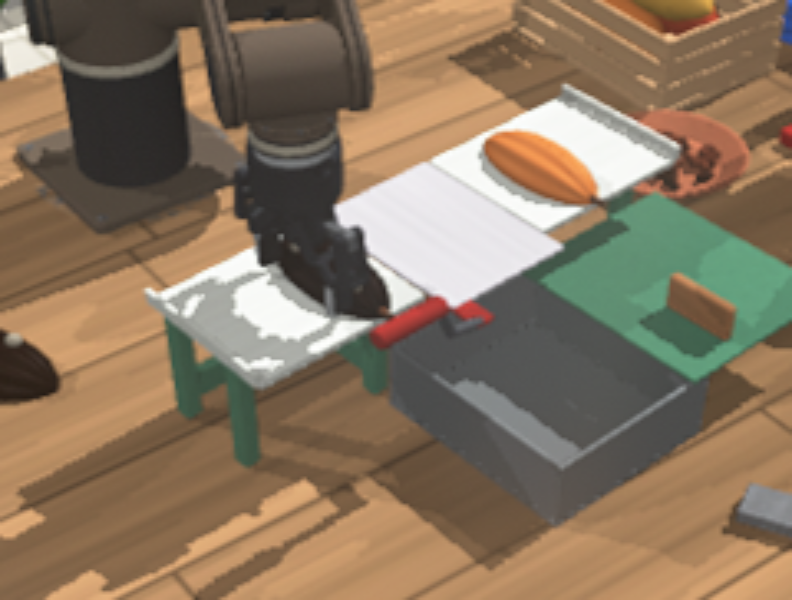

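View pics/w4.png

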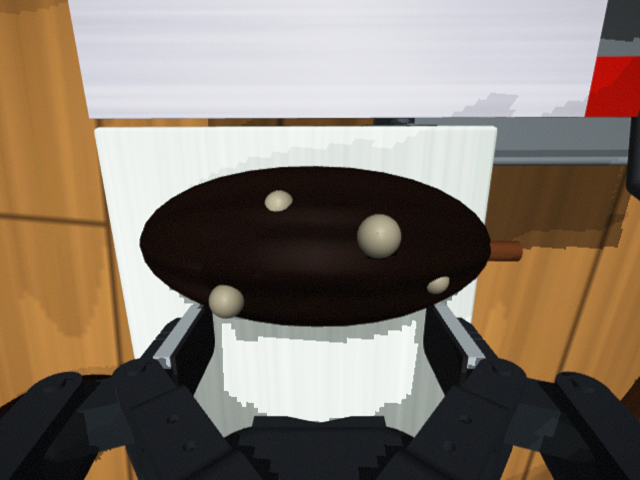

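The half is square to the fingers, with both touching, and its long axis is along x. The far deck edge is at row 127. Continuing.

Request:
{"api": "step_arm", "payload": {"rows": [[[0,0,0],[0,0,7],0],[[0,0,0],[0,0,14],0],[[0,0,0],[0,0,21],0],[[0,0,0],[0,0,28],0],[[0,0,0],[0,0,35],0],[[0,0,0],[0,0,42],0],[[0,0,0],[0,0,49],0],[[0,0,0],[0,0,56],0],[[0,0,0],[0,0,63],0],[[0,0,0],[0,0,70],0]]}}

```text
time: 8.5
eef_pos: [0.4379, -0.001, 0.1455]
tcp_rot: [-0.706, -0.03, 0.03, 0.706]
contact_force: [-0.1, -0.8, 1.3]
opening: 1.004
```

Request:
{"api": "step_arm", "payload": {"rows": [[[0,0,0],[0,0,7],0],[[0,0,0],[0,0,14],0],[[0,0,0],[0,0,20],0],[[0,0,0],[0,0,25],0],[[0,0,0],[0,0,28],0],[[0,0,0],[0,0,28],0]]}}

```text
time: 9.0
eef_pos: [0.4355, 0.0269, 0.1454]
tcp_rot: [-0.706, -0.03, 0.031, 0.707]
contact_force: [-0.3, -0.3, -0.4]
opening: 1.001
```

```bash
cat > loc.py <<'E'
from h import *
from plant import viewer
import sys
st()
c=viewer.calibration("wrist");p,d=viewer.read_camera("wrist");cv2.imwrite(sys.argv[1],p[:,:,::-1])
W=world(c,d);V=p.max(-1);S=np.einsum('ijk,kl->ijl',W[...,:2]*1000-O,Rs)
m=(d>0)&(V<75)&(W[...,2]>.152)&(W[...,2]<.19)&(abs(S[...,0])<110)&(S[...,1]>w2s([0,0])[1]-1e3)
n,l,sta,ce=cv2.connectedComponentsWithStats(m.astype(np.uint8))
for i in range(1,n):
    if sta[i,4]>1500:
        q=S[l==i];print(sta[i],"x",np.percentile(q[:,0],[.5,50,99.5]).round(),"y",np.percentile(q[:,1],[.5,50,99.5]).round(),"z",np.percentile(W[l==i][:,2],[2,98]).round(3))
E
python3 loc.py pics/w5.png
```

```text
t 9.0 station [-10.  -48.1] z 145.4 F [-0.3 -0.3 -0.4] open 1.0 q [-0.17 -0.17  2.22  0.    1.09 -0.26]
[[ 0.996 -0.    -0.086]
 [ 0.086  0.001  0.996]
 [-0.    -1.     0.001]]
[  140   165   381   231 44604] x [-72. -11.  52.] y [-56. -10.  15.] z [0.16  0.185]
```

View pics/w5.png

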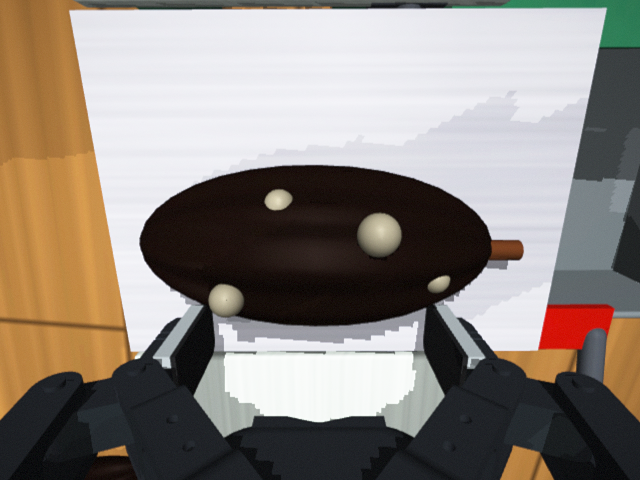

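The half is squarely on the pan, and its far side is at y of about 15, so its centre is about -17. I'll push 17 mm more.

Request:
{"api": "step_arm", "payload": {"rows": [[[0,0,0],[0,0,5],0],[[0,0,0],[0,0,10],0],[[0,0,0],[0,0,14],0],[[0,0,0],[0,0,17],0],[[0,0,0],[0,0,17],0],[[0,0,0],[0,0,17],0]]}}

```text
time: 9.55
eef_pos: [0.434, 0.0435, 0.1454]
tcp_rot: [-0.706, -0.03, 0.031, 0.707]
contact_force: [0.0, 0.0, -0.9]
opening: 1.003
```

```bash
python3 loc.py pics/w6.png
```

```text
t 9.55 station [-10.  -31.5] z 145.4 F [ 0.   0.  -0.9] open 1.0 q [-0.13 -0.17  2.22  0.    1.09 -0.22]
[[ 0.996 -0.    -0.086]
 [ 0.086  0.001  0.996]
 [-0.    -1.     0.001]]
[  140   164   382   232 44976] x [-73. -11.  54.] y [-40.   7.  32.] z [0.16  0.185]
```

Request:
{"api": "step_arm", "payload": {"rows": [[[0,0,0],[0,0,-8],0],[[0,0,0],[0,0,-20],0],[[0,0,0],[0,-5,-40],0],[[0,0,0],[0,-30,-60],0],[[0,0,0],[0,-65,-80],0],[[0,0,0],[0,-105,-90],0],[[0,0,0],[0,-140,-100],0],[[0,0,0],[0,-150,-120],0],[[0,0,0],[0,-150,-120],0]]}}

```text
time: 10.35
eef_pos: [0.4464, -0.0799, 0.3004]
tcp_rot: [0.708, 0.032, -0.026, -0.705]
contact_force: [-0.7, 0.2, 0.1]
opening: 0.995
```

```bash
python3 loc.py pics/w7.png
python3 - <<'E'
from h import *
print(go(114,-135,290,1))
E
```

```text
t 10.35 station [  -8.7 -155.5] z 300.4 F [-0.7  0.2  0.1] open 0.99 q [-0.4  -0.28  2.02 -0.    1.39 -0.48]
[[ 0.997  0.008 -0.082]
 [ 0.083 -0.005  0.997]
 [ 0.008 -1.    -0.005]]
[ 214    0  212   57 8798] x [-76.  -9.  63.] y [-29. -13.   2.] z [0.158 0.183]
(array([ 0.1 , -0.42,  0.2 ]), array([123.6,   7.8,  19.6]))
```

View pics/w7.png

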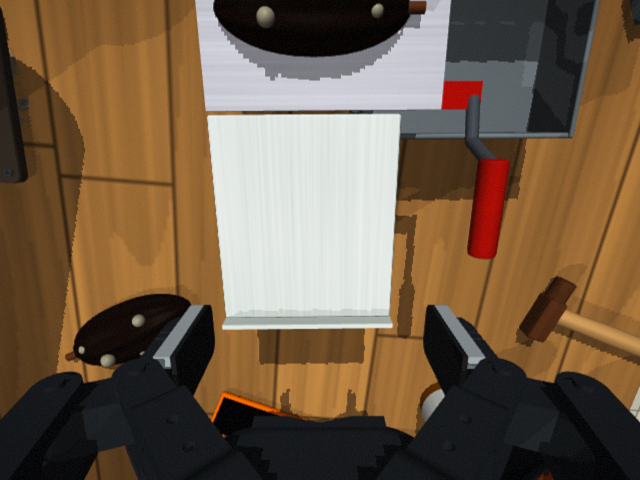

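The half is wholly on the pan: its edge is at row 55 and the pan's edge at row 108, and the hand is clear. Next, close the fingers and go above the bar.

Request:
{"api": "step_arm", "payload": {"rows": [[[0,-0.4,0],[30,8,5],1],[[0,-0.4,0],[60,8,10],1],[[0,-0.4,0],[90,8,15],1],[[0,-0.4,0],[110,8,18],1],[[0,-0.4,0],[121,8,20],1],[[0,-0.4,0],[121,8,20],1],[[0,-0.4,0],[121,30,20],1],[[0,-0.4,0],[121,60,20],1],[[0,-0.4,0],[121,75,20],1],[[0,-0.4,0],[121,75,20],1]]}}

```text
time: 11.23
eef_pos: [0.5591, -0.0454, 0.2149]
tcp_rot: [-0.705, -0.029, 0.036, 0.707]
contact_force: [-1.6, 0.3, -1.5]
opening: -0.002
```

```bash
python3 loc.py pics/w8.png;  python3 - <<'E'
from h import *
print(go(111,-135,210,1))
E
```

```text
t 11.23 station [ 106.7 -131.2] z 214.9 F [-1.6  0.3 -1.5] open -0.0 q [-0.26  0.06  1.87 -0.    1.23 -0.35]
[[ 0.996 -0.011 -0.092]
 [ 0.092  0.003  0.996]
 [-0.01  -1.     0.004]]
[    0     0   242    79 15162] x [-48.   7.  65.] y [-30. -14.   2.] z [0.157 0.183]
(array([-0.13,  0.14, -0.36]), array([ 2.9,  7.6, -3.3]))
```

View pics/w8.png

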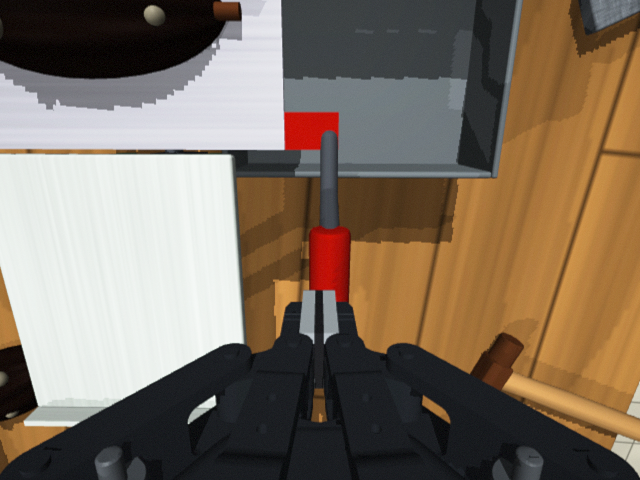

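Fingers at px 320, bar at px 330: a few mm off. I'll correct that and let it settle.

Request:
{"api": "step_arm", "payload": {"rows": [[[0,0,0],[1,0,-4],1],[[0,0,0],[1,0,-4],1]]}}

```text
time: 11.45
eef_pos: [0.5654, -0.051, 0.2225]
tcp_rot: [0.707, 0.034, -0.031, -0.706]
contact_force: [-0.5, -0.8, 0.6]
opening: -0.001
```

Run:
```python
from h import *
st();print(go(112,-135,205,1))
```

```text
t 11.45 station [ 112.4 -137.3] z 222.5 F [-0.5 -0.8  0.6] open -0.0 q [-0.27  0.06  1.85 -0.    1.23 -0.36]
[[ 0.996  0.003 -0.092]
 [ 0.092 -0.001  0.996]
 [ 0.003 -1.    -0.001]]
(array([0.08, 0.12, 0.17]), array([-0.4, 17.5,  2.3]))
```

Request:
{"api": "step_arm", "payload": {"rows": [[[0,0,0],[0,10,2],1],[[0,0,0],[0,18,2],1],[[0,0,0],[2,25,2],1],[[0,0,0],[4,32,2],1],[[0,0,0],[6,39,2],1],[[0,0,0],[8,47,2],1],[[0,0,0],[9,54,2],1],[[0,0,0],[10,61,2],1]]}}

```text
time: 12.12
eef_pos: [0.5782, -0.0475, 0.1622]
tcp_rot: [0.707, 0.036, -0.029, -0.706]
contact_force: [4.1, 0.1, 6.2]
opening: 0.004
```

Run:
```python
from h import *
st();print(go(119,-135,121,1))
from plant import viewer
p,d=viewer.read_camera("scene");cv2.imwrite("pics/s9.png",cv2.resize(p[150:350,200:440,::-1],None,fx=3.3,fy=3))
```

```text
t 12.12 station [ 125.5 -135. ] z 162.2 F [4.1 0.1 6.2] open 0.0 q [-0.26  0.14  1.88  0.    1.11 -0.35]
[[ 0.996  0.01  -0.092]
 [ 0.092 -0.001  0.996]
 [ 0.01  -1.    -0.002]]
(array([0.13, 0.14, 0.59]), array([-6.9, 41.2,  0.1]))
```

View pics/s9.png

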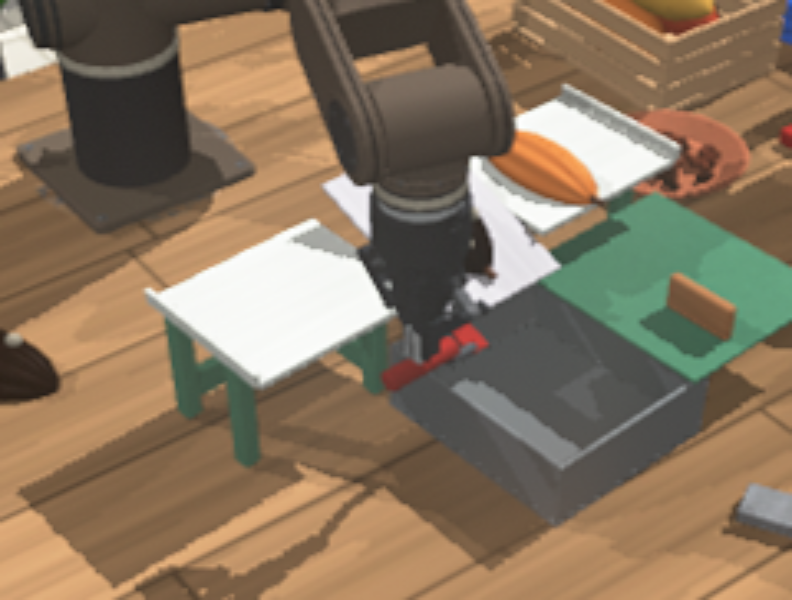

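The pan is tipping and the half is still on it. Pressing on along the arc.

Request:
{"api": "step_arm", "payload": {"rows": [[[0,0,0],[-1,6,0],1],[[0,0,0],[-2,12,0],1],[[0,0,0],[-2,18,0],1],[[0,0,0],[-3,23,0],1],[[0,0,0],[-4,28,0],1],[[0,0,0],[-5,33,0],1],[[0,0,0],[-6,37,0],1],[[0,0,0],[-6,38,0],1]]}}

```text
time: 12.83
eef_pos: [0.57, -0.0481, 0.1224]
tcp_rot: [0.707, 0.034, -0.031, -0.706]
contact_force: [3.4, 0.8, 6.0]
opening: 0.0
```

Run:
```python
from h import *
st()
from plant import viewer
p,d=viewer.read_camera("scene");cv2.imwrite("pics/s10.png",cv2.resize(p[150:350,200:440,::-1],None,fx=3.3,fy=3))
```

```text
t 12.83 station [ 117.3 -134.9] z 122.4 F [3.4 0.8 6. ] open 0.0 q [-0.26  0.17  1.92  0.    1.04 -0.35]
[[ 0.996  0.004 -0.092]
 [ 0.092 -0.001  0.996]
 [ 0.004 -1.    -0.001]]
```

View pics/s10.png

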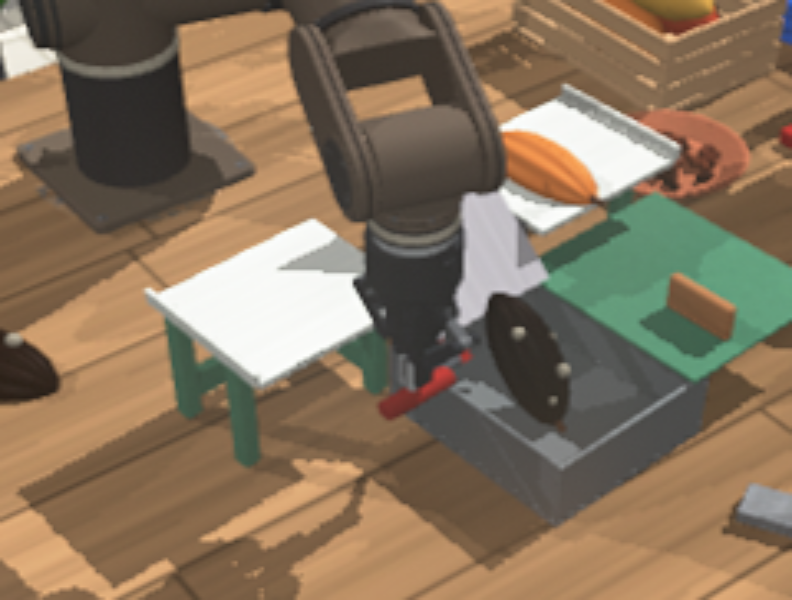

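The half is sliding into the crate. I'll press slightly further and hold.

Request:
{"api": "step_arm", "payload": {"rows": [[[0,0,0],[0,2,0],1],[[0,0,0],[0,2,0],1],[[0,0,0],[0,2,0],1],[[0,0,0],[0,2,0],1],[[0,0,0],[0,2,0],1],[[0,0,0],[0,2,0],1],[[0,0,0],[0,2,0],1],[[0,0,0],[0,2,0],1],[[0,0,0],[0,2,0],1],[[0,0,0],[0,2,0],1]]}}

```text
time: 13.72
eef_pos: [0.5697, -0.0481, 0.1212]
tcp_rot: [0.707, 0.034, -0.032, -0.706]
contact_force: [1.8, -0.6, 7.7]
opening: 0.001
```

Run:
```python
from h import *
st()
from plant import viewer
p,d=viewer.read_camera("scene");cv2.imwrite("pics/s11.png",cv2.resize(p[150:350,200:440,::-1],None,fx=3.3,fy=3))
p,d=viewer.read_camera("wrist");cv2.imwrite("pics/w11.png",p[:,:,::-1])
```

```text
t 13.72 station [ 117.  -134.8] z 121.2 F [ 1.8 -0.6  7.7] open 0.0 q [-0.26  0.18  1.92 -0.    1.04 -0.35]
[[ 0.996  0.003 -0.092]
 [ 0.092 -0.001  0.996]
 [ 0.003 -1.    -0.001]]
```

View pics/s11.png

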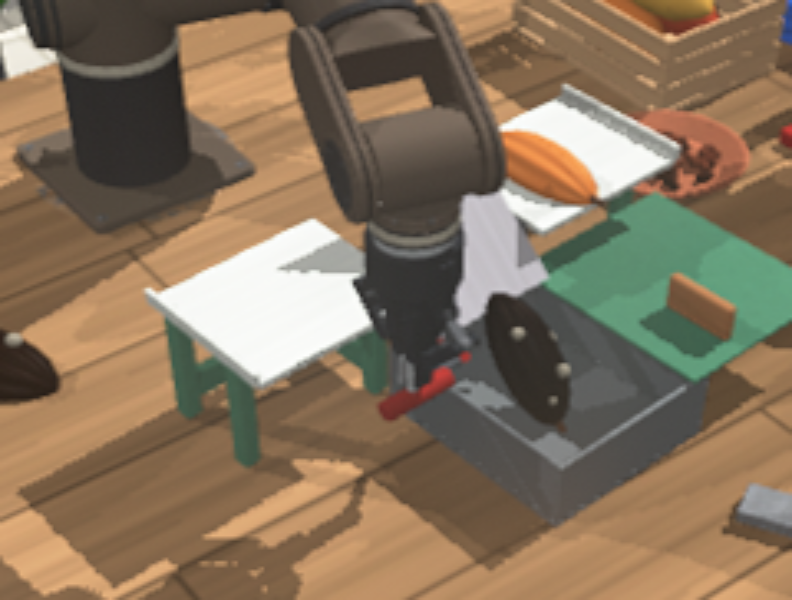

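View pics/w11.png

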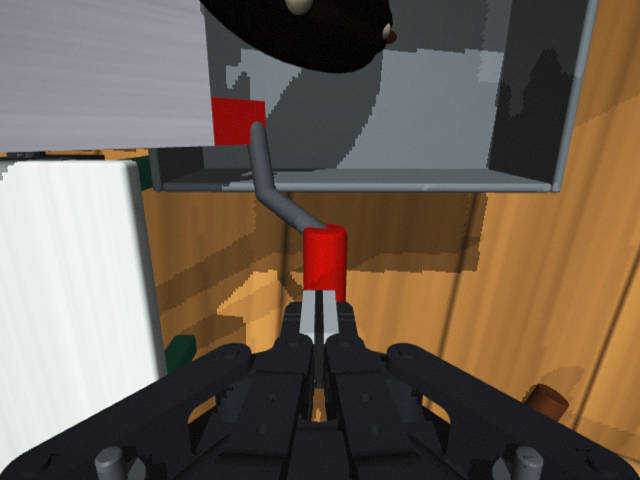

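Run:
```python
from h import *
from plant import viewer
for n in("scene","wrist"):
    c=viewer.calibration(n);p,d=viewer.read_camera(n)
    W=world(c,d);S=np.einsum('ijk,kl->ijl',W[...,:2]*1000-O,Rs);z=W[...,2]*1000
    V=p.max(-1);hsv=cv2.cvtColor(p,cv2.COLOR_RGB2HSV)
    m=(d>0)&(V<62)&(S[...,0]>0)&(S[...,0]<235)&(abs(S[...,1])<60)&(z<180)&(p[...,0]>=p[...,2])
    k,l,sta,ce=cv2.connectedComponentsWithStats(m.astype(np.uint8))
    i=1+np.argmax(sta[1:,4]);q=np.c_[S[l==i],z[l==i]];print(n,sta[i])
    for a in range(0,240,15):
        b=q[(q[:,0]>=a)&(q[:,0]<a+15)]
        if len(b)>5: print(a,len(b),"y",np.percentile(b[:,1],[5,95]).round(),"z",np.percentile(b[:,2],[5,95]).round())
    # pan
    pm=(d>0)&(hsv[...,1]<40)&(V>120)&(abs(S[...,1])<62)&(S[...,0]>-60)&(S[...,0]<90)&(z>70)
    if pm.sum()>50:
        f=np.polyfit(S[...,0][pm],z[pm],1);print("pan slope",np.arctan(f[0]),f,"max x",np.percentile(S[...,0][pm],99))
```

```text
scene [347 248  25  44 651]
60 17 y [-14.   4.] z [ 97. 115.]
75 68 y [-22.   8.] z [ 90. 116.]
90 100 y [-27.  16.] z [ 78. 111.]
105 124 y [-30.  17.] z [ 60. 101.]
120 145 y [-29.  15.] z [42. 90.]
135 138 y [-24.   9.] z [26. 73.]
150 53 y [-16.   6.] z [16. 52.]
pan slope -1.1494347832809146 [ -2.23111389 230.55425749] max x 69.78217835622125
wrist [ 200    0  197   73 9636]
60 87 y [-15. -11.] z [ 99. 106.]
75 1279 y [-22. -12.] z [ 91. 106.]
90 2060 y [-26. -12.] z [ 82. 104.]
105 2129 y [-28.  -9.] z [69. 99.]
120 2120 y [-27.  -5.] z [54. 86.]
135 1574 y [-23.  -1.] z [40. 72.]
150 367 y [-14.   3.] z [ 8. 55.]
165 20 y [-4.  0.] z [6. 8.]
pan slope -0.8182527838330281 [ -1.06796672 177.21589946] max x 70.3077313202918
```

The half stands nose on the crate floor (x≈165) with its tail just on the pan's lip (x≈65, z≈98). As the pan rises the lip should clear the tail and let it drop, so I'll ease the bar up slowly and watch.

Request:
{"api": "step_arm", "payload": {"rows": [[[0,0,0],[1,-6,0],1],[[0,0,0],[2,-11,0],1],[[0,0,0],[3,-16,0],1],[[0,0,0],[4,-21,0],1],[[0,0,0],[5,-26,0],1],[[0,0,0],[5,-31,0],1],[[0,0,0],[5,-36,0],1],[[0,0,0],[5,-41,0],1],[[0,0,0],[4,-46,0],1],[[0,0,0],[4,-50,0],1]]}}

```text
time: 14.75
eef_pos: [0.5721, -0.0472, 0.1698]
tcp_rot: [-0.706, -0.032, 0.033, 0.707]
contact_force: [-2.3, -0.5, 3.3]
opening: -0.003
```

Run:
```python
from h import *
st()
from plant import viewer
p,d=viewer.read_camera("scene");cv2.imwrite("pics/s12.png",cv2.resize(p[150:350,200:440,::-1],None,fx=3.3,fy=3))
p,d=viewer.read_camera("wrist");cv2.imwrite("pics/w12.png",p[:,:,::-1])
```

```text
t 14.75 station [ 119.4 -134.1] z 169.8 F [-2.3 -0.5  3.3] open -0.0 q [-0.26  0.12  1.88  0.    1.14 -0.35]
[[ 0.996 -0.001 -0.092]
 [ 0.092  0.     0.996]
 [-0.001 -1.     0.001]]
```

View pics/s12.png

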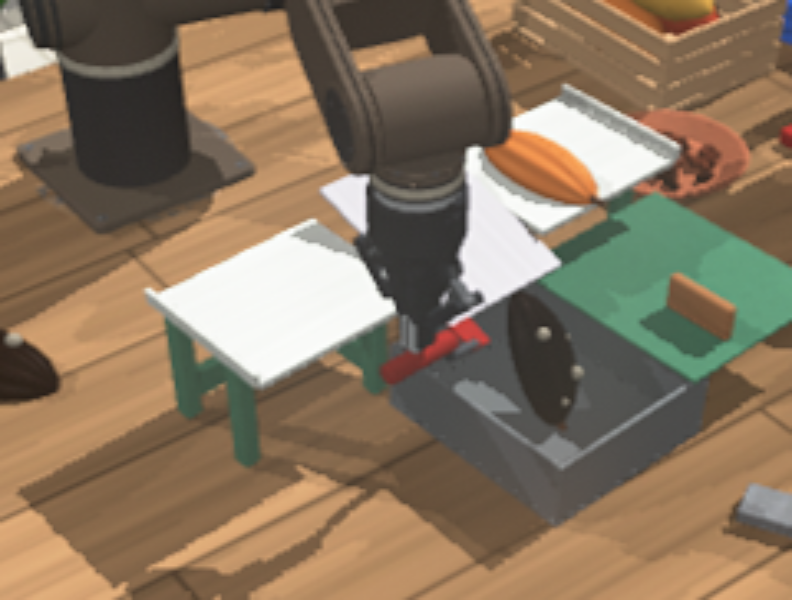

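Now steeper, still leaning on the lip. Continuing slowly.

Request:
{"api": "step_arm", "payload": {"rows": [[[0,0,0],[0,-4,0],1],[[0,0,0],[-1,-8,0],1],[[0,0,0],[-2,-12,0],1],[[0,0,0],[-3,-16,0],1],[[0,0,0],[-4,-20,0],1],[[0,0,0],[-5,-24,0],1],[[0,0,0],[-6,-28,0],1]]}}

```text
time: 15.43
eef_pos: [0.5664, -0.0479, 0.1978]
tcp_rot: [-0.706, -0.033, 0.033, 0.706]
contact_force: [-2.1, -0.7, 2.0]
opening: -0.005
```

Run:
```python
from h import *
st()
from plant import viewer
p,d=viewer.read_camera("scene");cv2.imwrite("pics/s13.png",cv2.resize(p[150:350,200:440,::-1],None,fx=3.3,fy=3))
```

```text
t 15.43 station [ 113.7 -134.4] z 197.8 F [-2.1 -0.7  2. ] open -0.0 q [-0.26  0.08  1.87  0.    1.18 -0.36]
[[ 0.996  0.    -0.092]
 [ 0.092  0.     0.996]
 [ 0.    -1.     0.   ]]
```

View pics/s13.png

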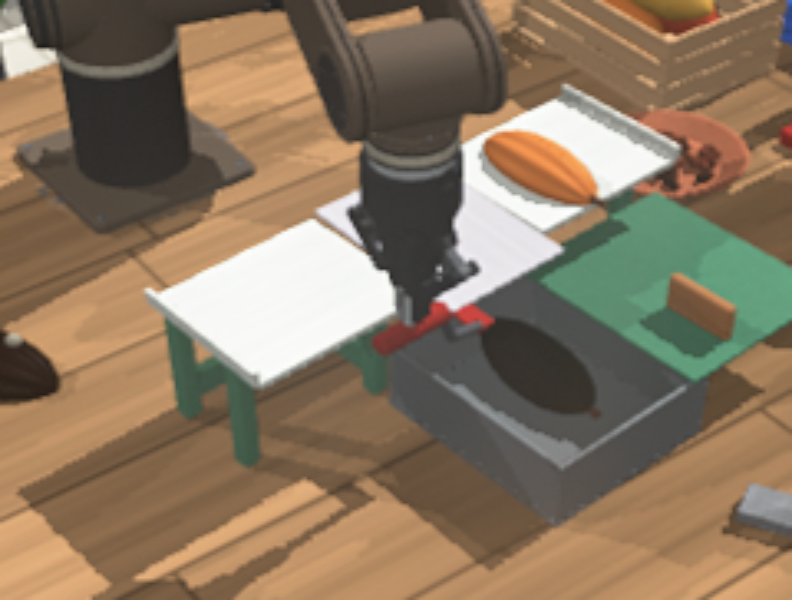

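The half has dropped and lies in the crate. I'll rise off the bar, move up towards the handle side, then check the crate.

Request:
{"api": "step_arm", "payload": {"rows": [[[0,0,0],[0,-10,0],1],[[0,0,0],[0,-40,0],1],[[0,0,0],[0,-80,0],1],[[0,0,0],[0,-105,0],1],[[0,0,0],[0,-105,0],1]]}}

```text
time: 15.9
eef_pos: [0.5696, -0.0486, 0.3108]
tcp_rot: [0.708, 0.038, -0.028, -0.705]
contact_force: [0.4, -0.6, 1.2]
opening: -0.002
```

Run:
```python
from h import *
st();print(go(192,165,300,1))
from plant import viewer
for n in("wrist","scene"):
    c=viewer.calibration(n);p,d=viewer.read_camera(n);cv2.imwrite(f"pics/{n}14.png",p[:,:,::-1])
    W=world(c,d);S=np.einsum('ijk,kl->ijl',W[...,:2]*1000-O,Rs);z=W[...,2]*1000
    V=p.max(-1);hsv=cv2.cvtColor(p,cv2.COLOR_RGB2HSV)
    m=(d>0)&(V<62)&(S[...,0]>30)&(S[...,0]<235)&(abs(S[...,1])<80)&(z<130)&(z>8)&(p[...,0]>p[...,2])
    k,l,sta,ce=cv2.connectedComponentsWithStats(m.astype(np.uint8))
    i=1+np.argmax(sta[1:,4]);q=np.c_[S[l==i],z[l==i]];print(n,sta[i],np.percentile(q,[1,50,99],axis=0).round())
    pm=(d>0)&(hsv[...,1]<40)&(V>120)&(abs(S[...,1])<55)&(S[...,0]>-85)&(S[...,0]<80)&(z>100)&(z<190)
    print("pan z",np.percentile(z[pm],[5,50,95]).round(1))
```

```text
t 15.9 station [ 116.8 -135.3] z 310.8 F [ 0.4 -0.6  1.2] open -0.0 q [-0.26 -0.    1.75  0.    1.38 -0.36]
[[ 0.996  0.014 -0.092]
 [ 0.092 -0.003  0.996]
 [ 0.013 -1.    -0.004]]
(array([0.25, 0.15, 0.77]), array([ 75.8,  10.4, 300.1]))
wrist [ 277    0   97   78 4854] [[ 78.  -2.  33.]
 [115.  38.  40.]
 [169.  64.  45.]]
pan z [149.7 151.  152.3]
scene [342 262  44  19 580] [[ 41. -11.  17.]
 [108.  21.  38.]
 [163.  60.  46.]]
pan z [147.7 151.2 154.7]
```

View pics/wrist14.png

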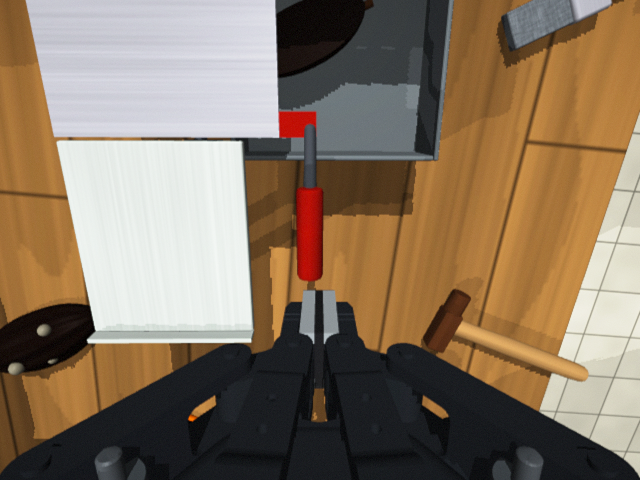

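The half lies in the crate (x 41–165, y -11–64, top at z 46, under the 80 mm walls), and the pan is level at z 151. Now to the left side of the handle.

Request:
{"api": "step_arm", "payload": {"rows": [[[0,0,0],[10,10,40],1],[[0,0,0],[20,10,80],1],[[0,0,0],[30,10,120],1],[[0,0,0],[40,10,160],1],[[0,0,0],[50,10,200],1],[[0,0,0],[60,10,235],1],[[0,0,0],[68,10,265],1],[[0,0,0],[76,10,300],1],[[0,0,0],[76,10,300],1],[[0,0,0],[76,10,300],1]]}}

```text
time: 16.83
eef_pos: [0.6134, 0.2594, 0.2894]
tcp_rot: [0.707, 0.032, -0.035, -0.706]
contact_force: [-0.0, -0.8, -0.3]
opening: 0.002
```

Run:
```python
from h import *
from plant import viewer
st();print(go(192,165,108,1))
p,d=viewer.read_camera("wrist");cv2.imwrite("pics/w15.png",p[:,:,::-1])
```

```text
t 16.83 station [188.1 167.5] z 289.4 F [-0.  -0.8 -0.3] open 0.0 q [ 0.25  0.23  1.54 -0.    1.38  0.15]
[[ 0.995 -0.004 -0.096]
 [ 0.096 -0.001  0.995]
 [-0.004 -1.    -0.001]]
(array([ 0.04,  0.33, -0.25]), array([  4.7, 181.4,  -2.4]))
```

View pics/w15.png

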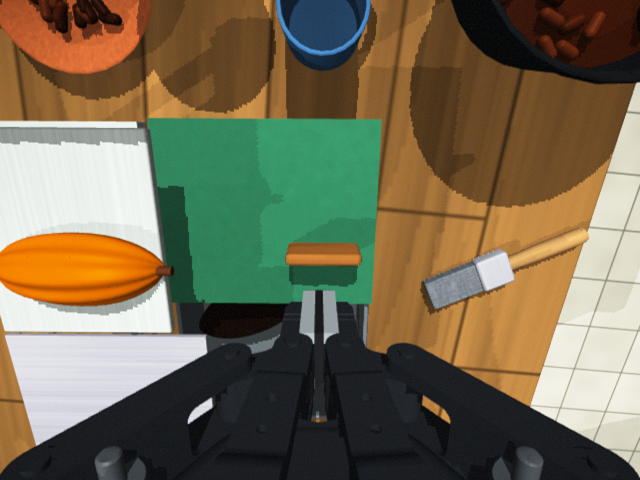

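The handle is at about (323,254), the same offset as expected. Mug and deck are clear. Descending behind it.

Request:
{"api": "step_arm", "payload": {"rows": [[[0,0.3,0],[4,40,0],1],[[0,0.3,0],[4,80,0],1],[[0,0.3,0],[4,120,0],1],[[0,0.3,0],[4,150,0],1],[[0,0.3,0],[4,170,0],1],[[0,0.3,0],[4,181,0],1],[[0,0.3,0],[4,181,0],1],[[0,0.3,0],[4,181,0],1]]}}

```text
time: 17.55
eef_pos: [0.6187, 0.2572, 0.1117]
tcp_rot: [0.707, 0.03, -0.03, -0.706]
contact_force: [-0.8, 0.2, -0.4]
opening: -0.002
```

Run:
```python
from h import *
st();print(go(192,-13,108,1))
```

```text
t 17.55 station [193.1 164.9] z 111.7 F [-0.8  0.2 -0.4] open -0.0 q [ 0.24  0.39  1.68 -0.    1.08  0.16]
[[ 0.996 -0.    -0.086]
 [ 0.086 -0.     0.996]
 [-0.    -1.    -0.   ]]
(array([ 0.01, -0.22, -0.01]), array([  -0.4,    3.7, -177.9]))
```

Request:
{"api": "step_arm", "payload": {"rows": [[[0,0,0],[0,3,-10],1],[[0,0,0],[0,3,-22],1],[[0,0,0],[0,3,-34],1],[[0,0,0],[0,3,-48],1],[[0,0,0],[0,3,-62],1],[[0,0,0],[0,3,-76],1],[[0,0,0],[0,3,-90],1],[[0,0,0],[0,3,-104],1],[[0,0,0],[0,3,-118],1],[[0,0,0],[0,3,-130],1]]}}

```text
time: 18.38
eef_pos: [0.6298, 0.1269, 0.1084]
tcp_rot: [0.706, 0.031, -0.031, -0.706]
contact_force: [0.7, 3.3, 1.7]
opening: -0.001
```

Request:
{"api": "step_arm", "payload": {"rows": [[[0,0,0],[0,0,-10],1],[[0,0,0],[0,0,-20],1],[[0,0,0],[0,0,-28],1],[[0,0,0],[0,0,-34],1],[[0,0,0],[0,0,-39],1],[[0,0,0],[0,0,-42],1],[[0,0,0],[0,0,-42],1]]}}

```text
time: 18.97
eef_pos: [0.6331, 0.086, 0.1082]
tcp_rot: [0.707, 0.03, -0.031, -0.706]
contact_force: [0.1, 0.1, -0.0]
opening: -0.003
```

Run:
```python
from h import *
st();print(go(192,-13,108,1))
```

```text
t 18.97 station [192.2  -7. ] z 108.2 F [ 0.1  0.1 -0. ] open -0.0 q [-0.02  0.33  1.76 -0.    1.05 -0.11]
[[ 0.996 -0.001 -0.087]
 [ 0.087 -0.001  0.996]
 [-0.001 -1.    -0.001]]
(array([ 0.06, -0.15, -0.07]), array([-0.2,  0.2, -6. ]))
```

Request:
{"api": "step_arm", "payload": {"rows": [[[0,0,0],[0,0,-3],1],[[0,0,0],[0,0,-6],1],[[0,0,0],[0,0,-8],1]]}}

```text
time: 19.22
eef_pos: [0.6336, 0.0797, 0.1081]
tcp_rot: [-0.706, -0.03, 0.031, 0.707]
contact_force: [-0.7, 8.1, 0.7]
opening: 0.003
```

Request:
{"api": "step_arm", "payload": {"rows": [[[0,0,0],[0,0,-1],1],[[0,0,0],[0,0,-2],1]]}}

```text
time: 19.38
eef_pos: [0.6336, 0.0797, 0.1082]
tcp_rot: [-0.704, -0.03, 0.031, 0.709]
contact_force: [-1.4, 11.1, 1.1]
opening: 0.0
```

Run:
```python
from h import *
st()
```

```text
t 19.38 station [192.1 -13.3] z 108.2 F [-1.4 11.1  1.1] open 0.0 q [-0.04  0.33  1.76  0.01  1.05 -0.13]
[[ 0.996 -0.002 -0.086]
 [ 0.086  0.006  0.996]
 [-0.001 -1.     0.006]]
```

The cover is on its shut stop: 11 N with no further motion, at y -13 as predicted. I'll back off to the left, rise and clear the view.

Request:
{"api": "step_arm", "payload": {"rows": [[[0,0,0],[0,0,10],1],[[0,0,0],[0,0,20],1],[[0,0,0],[0,-40,20],1],[[0,0,0],[0,-80,20],1],[[0,0,0],[0,-120,20],1],[[0,0,0],[0,-160,20],1],[[0,0,0],[0,-200,20],1],[[0,0,0],[0,-220,20],1],[[0,0,0],[0,-220,20],1]]}}

```text
time: 20.13
eef_pos: [0.6348, 0.0969, 0.3371]
tcp_rot: [0.707, 0.036, -0.026, -0.706]
contact_force: [0.7, -0.1, 0.3]
opening: 0.003
```

Request:
{"api": "step_arm", "payload": {"rows": [[[0,0,0],[0,0,-40],1],[[0,0,0],[0,0,-80],1],[[0,0,0],[0,0,-120],1],[[0,0,0],[0,0,-160],1],[[0,0,0],[0,0,-200],1],[[0,0,0],[0,0,-240],1],[[0,0,0],[0,0,-280],1],[[0,0,0],[0,0,-310],1],[[0,0,0],[0,0,-310],1],[[0,0,0],[0,0,-310],1]]}}

```text
time: 20.97
eef_pos: [0.6589, -0.2136, 0.3263]
tcp_rot: [-0.706, -0.029, 0.031, 0.707]
contact_force: [0.2, 1.3, 0.6]
opening: -0.002
```

Run:
```python
from h import *
from plant import viewer
st()
for n in("top","scene"):
    c=viewer.calibration(n);p,d=viewer.read_camera(n);cv2.imwrite(f"pics/{n}20.png",p[:,:,::-1])
    W=world(c,d);S=np.einsum('ijk,kl->ijl',W[...,:2]*1000-O,Rs);z=W[...,2]*1000
    hsv=cv2.cvtColor(p,cv2.COLOR_RGB2HSV);H=hsv[...,0]
    m=(H<22)&(hsv[...,1]>60)&(z>118)&(z<133)&(S[...,0]>140)&(S[...,0]<235)&(S[...,1]>-80)&(S[...,1]<160)
    print(n,"handle",m.sum(),S[m].mean(0).round(1) if m.any() else "")
    pm=(d>0)&(hsv[...,1]<40)&(hsv[...,2]>120)&(abs(S[...,1])<55)&(S[...,0]>-85)&(S[...,0]<80)&(z>100)&(z<190)
    print("pan z",np.percentile(z[pm],[5,50,95]).round(1))
```

```text
t 20.97 station [ 191.  -307.7] z 326.3 F [0.2 1.3 0.6] open -0.0 q [-0.46  0.28  1.42 -0.    1.45 -0.54]
[[ 0.996 -0.003 -0.084]
 [ 0.084  0.001  0.996]
 [-0.003 -1.     0.001]]
top handle 69 [188.  -30.9]
pan z [144.5 150.1 155.4]
scene handle 103 [192.5 -33.9]
pan z [147.9 151.1 154.5]
```

View pics/top20.png

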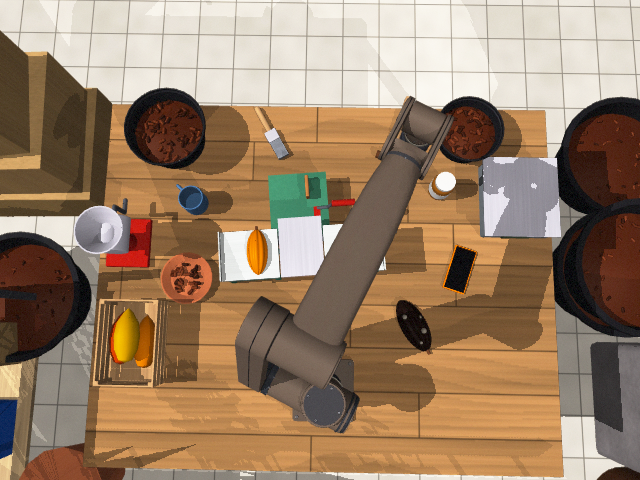

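View pics/scene20.png

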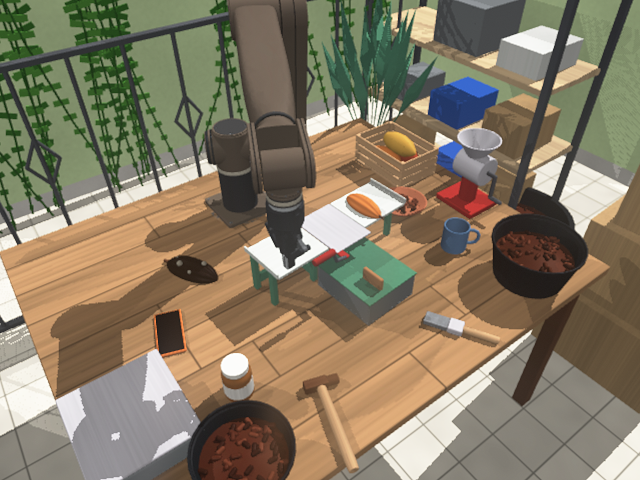

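The cover is shut, with the handle at y -31 against a nominal -30. The pan is level, the other objects are where they were, and the robot is clear and touching nothing. Handing in.

```bash
python3 -c "
from plant import ctrl
print(ctrl.sign_off())"
```

```text
the job is handed in; nothing more can be done
None
```

The spoiled half is in the reject crate with the cover fully shut, and I handed the job in at about 21 s of the 72 s allowed.

- **Order of work:** I slid the cover open to its stop and pushed the smaller spoiled half along the right deck until it sat wholly on the pan. I then took the hand away, pressed the bar to its stop, let the pan come back level and pushed the cover shut to its stop.
- **One hitch:** at full tip the half stood with its nose on the crate floor and its tail on the pan's lip. Easing the bar up slowly dropped it in. It lies turned over, with its top at about z 46 mm, below the 80 mm walls.
- **Last checks:**
  - **Cover:** the shut stop held at 11 N. The top camera put the handle at y −31 mm (nominal −30) and the scene camera at −34 mm. I took that difference as measurement scatter.
  - **Pan:** level at z about 150 mm.
  - **Other objects:** the sound half, dish, phone, jar and mug looked unmoved. I judged these by eye from the pictures and did not measure them.
  - **Arm:** clear of everything, touching nothing.

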